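# Take the dial padlock off the plate case

## Task

The green steel plate case is shut by a brass dial padlock that lies on its lid, its shackle through the staple of the hasp. Turn the black dial, feeling it click from notch to notch, until its yellow line clicks in at the red mark beside the shackle; then, with the dial left there, draw the lock straight back from the staple so that the shackle pulls fully open. Slip the open shackle out of the staple, lift the lock off and finish holding it up, level and still, about 10 cm or more above the lid, with the shackle still open, so that it can be seen. Work without wrenching the lock and leave the other things on the table where they are.

Things in the scene. Friction and masses are not known exactly. Their poses are not given: they have to be found in the camera images.
- plate_case: green steel case with a two-leaf lid, fixed to the table, 300 mm along its x, 200 mm along its y, lid top at 75 mm; origin: centre of its underside, z up. Its x axis runs along the hasp, from the lock to the hasp's hinge: the world's +y, give or take 20 degrees.
- hasp_plate (a point): point on the steel plate (3 mm thick on the lid, top 78 mm above the table) on which the lock lies and slides, at x = -65, y = 0 mm of the case; axes as the case. Two steel cheeks 13 mm high stand 1.5 mm clear of the lock's two sides, from x = -129 to -39 mm of the case: they keep the lock from turning with its dial but let it slide along x and lift.
- staple (a point): inner post of the staple, the one inside the shackle, at x = -20, y = -2 mm of the case, at the shackle's height. The staple is a fixed upright eye of 6 mm round bar across the case's x; its other post is at y = -26 mm; the bar that joins them, over the shackle's short leg, has its top 22.5 mm above the hasp plate. With the short leg in the eye the lock cannot be lifted.
- padlock: brass padlock lying flat, dial up, 61 x 56 x 24 mm (x, y, z), about 0.4 kg in all; origin: on the dial's axis at the underside. Its x axis points to the shackle, along the case's x within about 3 degrees. Back at x = -30 mm. At the start the staple's inner post stands at x = 40 to 50 mm of the lock. The index mark is a red 5 x 8 mm patch on the top face at x = 27 mm.
- lock_front (a point): middle of the lock's front face, where the shackle's legs enter it, at x = +31 mm of the lock, at the shackle's height (11 mm above the underside).
- dial (a joint): dial angle, rad, growing counter-clockwise from above. The lock opens at 0 (or 6.283, the same), yellow line to the red mark; it starts between 0.95 and 5.33, so either way may be shorter. It clicks in ten notches 0.628 apart, pulled to the nearest when let go; a click takes about 0.06 N m. Only the notch at 0 lets the shackle move, within about 0.12 rad.
- dial_grip (a point): on the dial's axis, 38 mm above the lock's underside, at mid-height of the round black knurled knob: 40 mm across, from 29 to 48 mm above the underside, standing on a flange 48 mm across. Gripped firmly across from above, fingertips just clear of the flange, the lock can be turned, pulled and carried by it; fingers closing along the lock's x hold it level best.
- dial_mark (a point): outer end of the yellow line on top of the knob, 16 mm from the dial's axis; from dial_grip to here is the way the yellow line points.
- shackle (a joint): how far the shackle is drawn out of the lock, m: 0 shut, 0.024 its end stop. Locked unless the dial is at its opening notch; slides with about 1.5 N of friction plus damping and stays where it is left. Sliding the lock to and fro takes some 5 to 12 N in all, more if it is pressed down; well over 20 N means it is caught or at its stop.
- shackle_bow (a point): middle of the far bow of the U-shaped steel shackle (7 mm round bar), at x = 61.5 mm of the lock when shut; its inner face is 3.5 mm nearer the lock. The long leg is at y = +14 mm, the short one at y = -14 mm of the lock. Drawing the lock back (-x) brings the bow against the staple after some 5 to 16 mm, 24 mm more pull the shackle fully open.
- leg_tip (a point): tip of the short leg, at x = 26 mm of the lock when shut (inside it) and 50 mm when fully open. Then a 19 mm gap is open from lock_front to here: with the lock moved forward again until the staple stands in the gap (inner post at x = 40 mm of the lock), the lock lifts straight up off the staple.
- crayon_tin: small flat tin with a printed buff lid, 49 x 72 x 18 mm, right of the case; origin: centre of its underside. To be left alone.
- crayon_pack: small white card pack, 44 x 53 x 19 mm, right of the case, farther back; origin: centre of its underside. To be left alone.
- chalk_block: white paper-wrapped block, 58 x 108 x 34 mm, left of the case; origin: centre of its underside. To be left alone.
- eraser: worn white eraser, 21 x 42 x 12 mm, lying on the square ink slate; origin: centre of its underside. To be left alone.

How it is judged:
On the way, in this order (a step that is already met when the one before it is completed fails the run):
1. the dial stands at its opening notch, the lock still on the hasp ((value of joint dial between -0.2 and 0.2 rad or value of joint dial between 6.083 and 6.483 rad) and z of padlock in the frame of plate_case below 0.086 m), for 0.05 s.
2. the shackle is pulled fully open while it is still in the staple (value of joint shackle above 0.019 m and z of padlock in the frame of plate_case below 0.086 m), for 0.1 s.
At the end, for the whole second after the job is handed in: the fingers hold the padlock, its underside at least 70 mm above the plate it lay on, level within 20 degrees and at rest, touching the case nowhere, its shackle drawn out at least 14 mm (value of joint shackle above 0.014 m and z of padlock in the frame of plate_case above 0.148 m and angle between padlock's own z axis and vertical below 0.35 rad and contact force between padlock and the fingers above 1 N and contact force between padlock and plate_case below 0.1 N and linear speed of padlock below 0.03 m/s and angular speed of padlock below 0.3 rad/s); the arm keeps its last pose, push and grip.
It fails at once if a loose thing beside the case (tin, crayon pack, chalk block or eraser) is moved by more than 25 mm (distance of any of crayon_tin, crayon_pack, chalk_block, eraser from where it was at the start of the episode above 0.025 m).
It fails at once if the padlock is wrenched against the case or its staple with more than 60 N (contact force between padlock and plate_case above 60 N).
It also fails if it takes over 61 s, if anything falls off the work surface, if the arm or the gripper's body presses on something with over 40 N, if the wrist force passes 120 N, or if a joint passes its speed limit or range.

## Robot

A 7-joint arm with a two-finger parallel gripper is mounted at the origin on a cart in front of the work surface, level with it; the furniture and walls round the work are solid. World frame = base frame: x ahead of the robot, y to its left, z up, the work surface at z = 0. Lengths are in m, angles in rad, forces in N, time in s.
With the tool pointing down it reaches from about 0.4 to 0.85 m from the base axis. Payload 10.4 kg.
Tool frame: the origin (TCP) lies on the centre line of the jaws, within the pads' length; the fingertips stand 25 mm ahead of it and the grasp point (between the pads) lies 6 mm ahead of it; z points along the fingers, y is the line along which they close (so a half turn about z gives the same grasp; the last joint's range is limited). The gripper opens to 85 mm and grips with 20 to 120 N. Pads are 22 mm wide; open, the fingers measure 114 mm over their backs; the gripper's body (76 mm by 85 mm) begins 54 mm behind the grasp point. The pads swing forward as they close: fully open they stand 13 mm farther back than shut.
Start: joints at [-1.185, 0.332, -0.065, 1.46, 0.022, 1.35, -0.088], TCP at [0.248, 0.574, 0.256] pointing down, gripper open.
Joint ranges: [-2.6, 2.6], [-0.5, 2.12], [-1.47, 1.34], [0.16, 2.42], [-1.27, 4.41], [0.06, 2.06], [-2.6, 2.6]. Speed limits (rad/s): [2.22, 2.22, 2.79, 2.79, 3.14, 3.14, 3.14].

## Interface

Orientations are given as a unit quaternion [w, x, y, z].
In Python, from rig import * gives the robot as it stands.
- The arm moves only by the tool carry_out, never from a script. Its argument "increments" is text: rows parted by semicolons, each of 5 numbers parted by spaces: the finger opening in m, from 0 to 0.0854, then the shift along the tool's x, y, z in m, then the turn about the tool's z in rad. In form: gripper tx ty tz spin; .... A call has 1 to 8 rows; each row is the pose to reach, as a shift and turn from the pose commanded when the call began, along the tool's axes at that moment; what a row does not reach only later rows make up. A row lasts 1/12 s, in which the tool goes at most 41.7 mm and 7.16 degrees, less where a joint would pass 70% of its speed; a pose out of reach is approached as far as the arm can. A call with a gripper value outside its range is refused whole. The fingers move at their own pace and stop on an object; the grip force is fixed at half the most. Time passes only in rows, so rows that repeat a pose let the fingers close. It gives the time, the measured TCP pose, the force, the opening and the grip force at its end, in the units of the state.
- state(): the state, without advancing time (a new reading comes with each control period).
- camera(name): name is "scene" or "top"; returns (picture, depth): 420x560x3 uint8, red, green, blue; 420x560 float32, m along the optical axis (not along the pixel's ray), 0 where there is no reading.
- get_calibration(name): a dict with "fx", "fy", "cx", "cy" (pixels), "D" ([k1, k2, p1, p2, k3] as OpenCV has them; the pictures are not rectified), "R" (3x3) and "t" (3): a world point X has camera coordinates R X + t. Camera axes: x right, y down, z forward; pixel columns grow to the right and rows downward; lengths in m; the calibration is good to about 2 mm. A picture is of the moment at which its call begins. get_calibration takes no time and is no camera call.
- hand_in(): hands the job in; it is judged then, once.
The state is a dict: "time": time; "joint_positions": joint angles; "qd": joint speeds; "joint_torque": joint torques, N m; "eef_pos": TCP position; "tcp_rot": TCP orientation; "force": force on the tool from outside, world axes, zero at the start; "ft_torque": the same for the moment, N m; "finger_gap": finger opening in m; "finger_force": force on a finger pad.
Only numpy, scipy, OpenCV 4.12 (cv2) and the standard library are available. Lean on these libraries where they do the work, as an engineer would, in place of code of your own. Each camera call takes 0.05 s, during which the arm holds its last target. There are 200 camera calls.

## Working session

There is one attempt and no reset: what is moved stays moved. The work goes in short steps, Python scripts to look and compute and a tool call to move; the robot and the scene stay as the last step left them, time stands still between calls to the robot, and variables do not carry over. Pictures are saved under pics/ and viewed, at most 10 in all, crops included, and the job is handed in when it is done.

Besides the shell and the picture viewer there is one more tool, called after ">>>" as name(argument=value, ...) on one line, values as JSON. carry_out: Moves the arm, as the interface text tells. Its arguments: {"type":"object","properties":{"increments":{"type":"string"}},"required":["increments"]}

```bash
mkdir -p pics; ls; python3 - <<'E'
from rig import *
import cv2
s=state();print({k:s[k] for k in("time","eef_pos","tcp_rot","finger_gap","force")})
for n in("scene","top"):
    p,d=camera(n);cv2.imwrite(f"pics/{n}0.png",p[:,:,::-1]);c=get_calibration(n);print(n,c)
E
```

```text
pics
{'time': 0.0, 'eef_pos': array([0.24831546, 0.57317413, 0.25550662]), 'tcp_rot': array([-9.91287427e-05,  2.02976406e-01,  9.79183360e-01, -7.18902641e-04]), 'finger_gap': 0.08580797811521715, 'force': array([-0.3762196 ,  0.54427872, -0.65683778])}
scene {'fx': 422.4965018489294, 'fy': 422.4965018489294, 'cx': 283.69072017613763, 'cy': 218.52092992615363, 'D': array([0.00700588, 0.        , 0.        , 0.        , 0.        ]), 'R': array([[ 0.84498453, -0.53474536,  0.00696681],
       [-0.31713747, -0.51153305, -0.79859737],
       [ 0.43060999,  0.67259299, -0.60182531]]), 't': array([-0.42542092,  0.27979   ,  0.95232878])}
top {'fx': 427.3327977917798, 'fy': 427.3327977917798, 'cx': 284.9636514299582, 'cy': 213.53475592530305, 'D': array([-0.09071601,  0.        ,  0.        ,  0.        ,  0.        ]), 'R': array([[-0.01747236, -0.99981199,  0.00840782],
       [-0.99700683,  0.01678869, -0.07546864],
       [ 0.07531329, -0.00970127, -0.99711273]]), 't': array([0.02118409, 0.53102671, 1.1999917 ])}
```

View pics/top0.png

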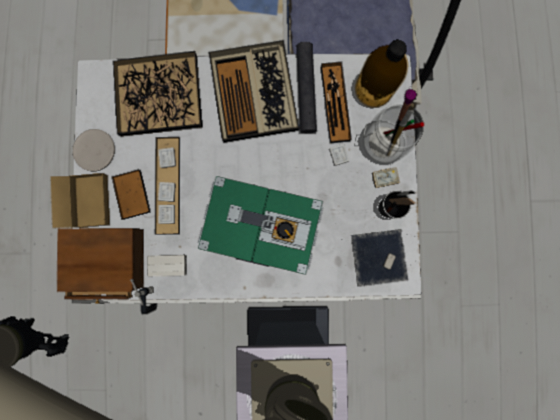

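View pics/scene0.png

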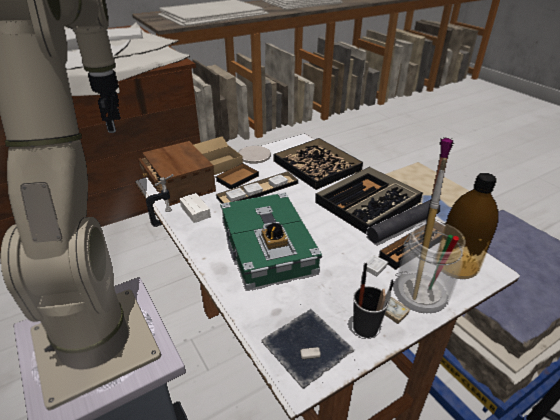

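The top view shows the green case centred about (262,225), with the lock and its dial at about (285,231). I'll zoom in on the lock and measure it.

```bash
cat > h.py <<'E'
from rig import *
import cv2, numpy as np
def ray(n,px):
    c=get_calibration(n);K=np.array([[c["fx"],0,c["cx"]],[0,c["fy"],c["cy"]],[0,0,1]])
    u=cv2.undistortPoints(np.array(px,float).reshape(-1,1,2),K,c["D"])[:,0]
    d=np.c_[u,np.ones(len(u))]@c["R"]; return -c["R"].T@c["t"],d
def onz(n,px,z):
    o,d=ray(n,px); return o+d*((z-o[2])/d[:,2])[:,None]
def proj(n,X):
    c=get_calibration(n);K=np.array([[c["fx"],0,c["cx"]],[0,c["fy"],c["cy"]],[0,0,1]])
    return cv2.projectPoints(np.array(X,float).reshape(-1,1,3),cv2.Rodrigues(c["R"])[0],c["t"],K,c["D"])[0][:,0]
E
python3 - <<'E'
from h import *
t=cv2.imread("pics/top0.png");s=cv2.imread("pics/scene0.png")
a=cv2.resize(t[200:260,245:325],None,fx=8,fy=8,interpolation=cv2.INTER_CUBIC)
b=cv2.resize(s[205:265,235:315],None,fx=8,fy=8,interpolation=cv2.INTER_CUBIC)
cv2.imwrite("pics/top1.png",a);cv2.imwrite("pics/scene1.png",b)
hsv=cv2.cvtColor(t,cv2.COLOR_BGR2HSV)
g=cv2.inRange(hsv,(60,100,40),(95,255,255));n,l,st,c=cv2.connectedComponentsWithStats(g)
cs=max(cv2.findContours(g,cv2.RETR_EXTERNAL,cv2.CHAIN_APPROX_NONE)[0],key=cv2.contourArea)
r=cv2.boxPoints(cv2.minAreaRect(cs));w=onz("top",r,.075);print(r,w,w.mean(0))
for i in range(4):
    e=w[(i+1)%4]-w[i];print(np.linalg.norm(e),np.degrees(np.arctan2(e[1],e[0])))
E
```

```text
[[198.09181 248.60982]
 [215.20656 175.8721 ]
 [321.88855 200.97374]
 [304.7738  273.71146]] [[ 0.43560247  0.25020627  0.075     ]
 [ 0.63419606  0.20252748  0.075     ]
 [ 0.55991344 -0.08900666  0.075     ]
 [ 0.36313401 -0.03809149  0.075     ]] [0.49821149 0.0814089  0.075     ]
0.2042368279287585 -13.500185144750528
0.3008489080953268 -104.29474046951987
0.2032596764656146 165.49330038551852
0.2972663354274122 75.8900811914536
```

View pics/top1.png

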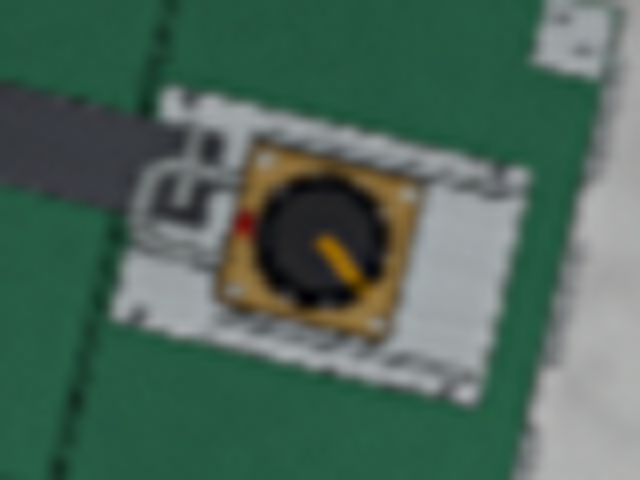

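View pics/scene1.png

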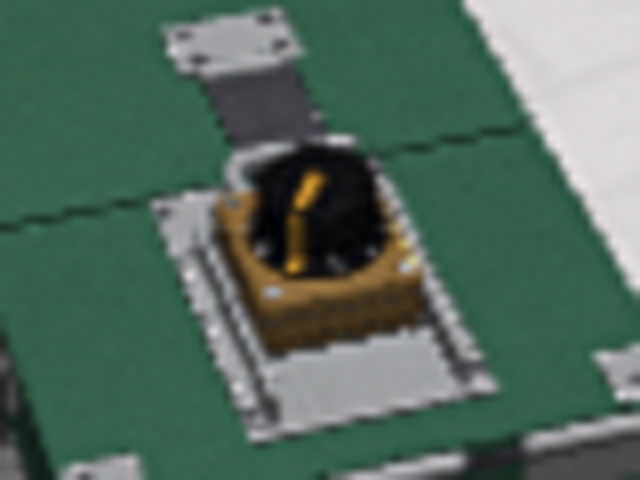

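The top crop shows the red mark at about (246,222), to the left on the shackle side. The knob centre is at about (320,240), and the yellow line points down-right to (368,290). The scene crop agrees. Next I'll measure the angles.

```bash
python3 - <<'E'
from h import *
t=cv2.imread("pics/top0.png");hsv=cv2.cvtColor(t,cv2.COLOR_BGR2HSV)
win=np.zeros(t.shape[:2],np.uint8);win[212:248,266:305]=1
def P(m): 
    ys,xs=np.nonzero(m);return np.c_[xs,ys].astype(float)
dark=P(cv2.inRange(hsv,(0,0,0),(180,255,75))*win*(cv2.circle(np.zeros_like(win),(285,230),11,1,-1)))
red=cv2.inRange(hsv,(0,120,80),(6,255,255))|cv2.inRange(hsv,(174,120,80),(180,255,255))
red=P(red*win)
knob=cv2.circle(np.zeros_like(win),(285,230),8,1,-1)
yel=P(cv2.inRange(hsv,(10,120,110),(30,255,255))*knob)
br=P(cv2.inRange(hsv,(8,70,80),(30,255,255))*win)
h=cv2.boxPoints(cv2.minAreaRect(cv2.convexHull(br.astype(np.float32))))
w=onz("top",h,.102);print("brass",w.mean(0),[(np.linalg.norm(w[i]-w[i-1]),np.degrees(np.arctan2(*(w[i]-w[i-1])[1::-1]))) for i in range(4)])
(kc,kr)=cv2.minEnclosingCircle(dark.astype(np.float32));k=onz("top",[kc],.126)[0];print("knob",kc,kr,k)
r=onz("top",red,.102).mean(0);print("red",len(red),r)
y=onz("top",yel,.126);print("yel",len(yel),y.mean(0))
b=w.mean(0)
print("lock axis from red",np.degrees(np.arctan2(*(r-b)[1::-1])),np.linalg.norm(r-b))
for c in(k,b): print("line dir",np.degrees(np.arctan2(*(y.mean(0)-c)[1::-1])))
vx,vy,x0,y0=cv2.fitLine(y[:,:2].astype(np.float32),cv2.DIST_L2,0,.01,.01).ravel();print("fit",np.degrees(np.arctan2(vy,vx)))
q=state()["tcp_rot"]
from scipy.spatial.transform import Rotation as R
print(R.from_quat(q[[1,2,3,0]]).as_matrix())
E
```

```text
brass [0.48213431 0.01531584 0.102     ] [(np.float64(0.05915100202062869), np.float64(74.98949033351278)), (np.float64(0.05477055384439379), np.float64(-14.925099473958962)), (np.float64(0.05934696099678813), np.float64(-105.03470054034597)), (np.float64(0.054745555423458894), np.float64(164.86985756863464))]
knob (284.5, 229.61764526367188) 8.747321128845215 [0.48141277 0.01503988 0.126     ]
red 5 [0.48810047 0.03944923 0.102     ]
yel 11 [0.47511149 0.00865363 0.126     ]
lock axis from red 76.11397392934992 0.024859918144172603
line dir -134.6162840332924
line dir -136.50943442617435
fit 37.95153
[[-9.17597929e-01  3.97509521e-01 -4.70696317e-04]
 [ 3.97509797e-01  9.17597162e-01 -1.18691888e-03]
 [-3.99019509e-05 -1.27622070e-03 -9.99999185e-01]]
```

```bash
cat >> h.py <<'E'
from scipy.spatial.transform import Rotation as Ro
def cloud(n):
    p,d=camera(n);ys,xs=np.nonzero(d>0);o,r=ray(n,np.c_[xs,ys]);return o+r*d[ys,xs][:,None],p[ys,xs],np.c_[xs,ys]
def go(x,y,z,yaw):  # yaw = azimuth deg of tool y; prints shift in tool axes
    s=state();q=s["tcp_rot"];M=Ro.from_quat(q[[1,2,3,0]]).as_matrix()
    cur=np.degrees(np.arctan2(M[1,1],M[0,1]));sp=-np.radians(yaw-cur)
    print("t",s["time"],"pos",s["eef_pos"].round(4),"yaw",cur.round(2),"tilt",M[:,2].round(4),"gap",s["finger_gap"].__round__(4),"ff",np.round(s["finger_force"],1),"F",s["force"].round(1),"T",s["ft_torque"].round(2),"q",s["joint_positions"].round(2))
    print("shift",(M.T@(np.array([x,y,z])-s["eef_pos"])).round(4),"spin",(sp+np.pi)%(2*np.pi)-np.pi)
E
python3 - <<'E'
from h import *
for n in("scene","top"):
    X,c,px=cloud(n)
    m=(abs(X[:,0]-.4815)<.03)&(abs(X[:,1]-.015)<.03)&(X[:,2]>.119)
    k=X[m];print(n,len(k),k.mean(0),np.median(k[:,2]),k.min(0),k.max(0))
    print(cv2.minEnclosingCircle(k[:,:2].astype(np.float32)))
    if n=="top":
        m=(X[:,0]>.15)&(X[:,0]<.6)&(X[:,1]>-.05)&(X[:,1]<.50);print("max z path",X[m][:,2].max(),X[m][X[m][:,2].argmax()])
        m&=X[:,1]>.3;print(np.percentile(X[m][:,2],[50,90,99,100]))
go(.4815,.015,.25,39.5)
E
```

```text
scene 135 [0.4779903  0.00801555 0.1248326 ] 0.1253267006745129 [ 0.46122743 -0.0086297   0.11913433] [0.49805169 0.02990759 0.12895137]
((0.47809624671936035, 0.00989257637411356), 0.020509589463472366)
top 173 [0.48185559 0.01574959 0.12623773] 0.12625743718555094 [ 0.46223665 -0.00210553  0.11925542] [0.50157018 0.0345884  0.13209025]
((0.48212066292762756, 0.01570533774793148), 0.020051179453730583)
max z path 0.6654732826102713 [0.20874746 0.36403192 0.66547328]
[0.0360763  0.64706116 0.66075144 0.66547328]
t 0.2 pos [0.2483 0.5733 0.2558] yaw 66.58 tilt [-4.e-04 -8.e-04 -1.e+00] gap 0.0852 ff 0.0 F [ 0.   0.3 -0.4] T [-0.05  0.03  0.04] q [-1.18  0.33 -0.06  1.46  0.02  1.35 -0.09]
shift [-0.4359 -0.4196  0.0062] spin 0.47260894756312233
```

```bash
python3 - <<'E'
from h import *
print(proj("scene",[[.482,.0155,.126],[.478,.0095,.126]]))
s=cv2.imread("pics/scene0.png");hsv=cv2.cvtColor(s,cv2.COLOR_BGR2HSV)
g=cv2.inRange(hsv,(60,100,40),(95,255,255))
cs=max(cv2.findContours(g,cv2.RETR_EXTERNAL,cv2.CHAIN_APPROX_NONE)[0],key=cv2.contourArea)
cv2.drawContours(s,[cs],-1,(0,0,255),1)
w=np.array([[.4356,.2502,.075],[.6342,.2025,.075],[.5599,-.0890,.075],[.3631,-.0381,.075]])
for p in proj("scene",w): cv2.drawMarker(s,tuple(int(round(v)) for v in p),(255,0,255),0,7)
p=proj("scene",[[.482,.0155,.126]])[0];cv2.drawMarker(s,tuple(int(round(v)) for v in p),(255,0,255),0,5)
cv2.imwrite("pics/scene2.png",cv2.resize(s[180:300,210:340],None,fx=5,fy=5,interpolation=cv2.INTER_NEAREST))
E
```

```text
[[273.82805308 225.61523545]
 [273.70933928 227.33611339]]
```

View pics/scene2.png

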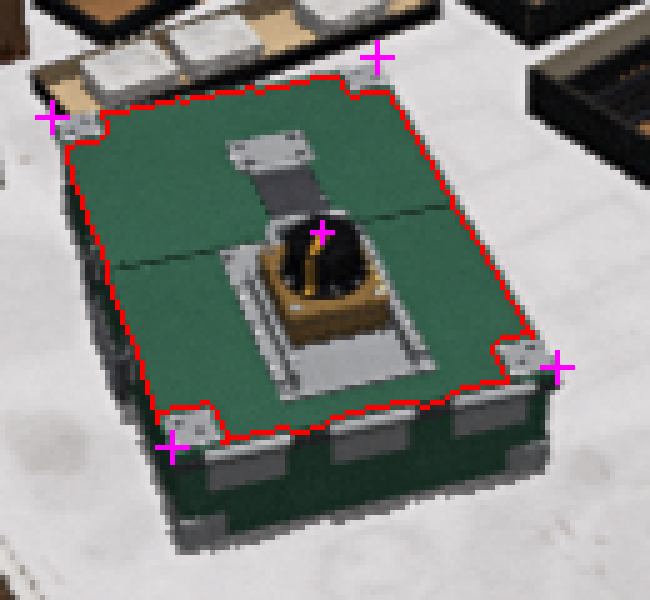

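>>> carry_out(increments="0.085 -0.02 -0.02 -0.02 0.05; 0.085 -0.05 -0.048 -0.03 0.15; 0.085 -0.08 -0.077 -0.03 0.25; 0.085 -0.11 -0.105 -0.03 0.35; 0.085 -0.14 -0.134 -0.03 0.47; 0.085 -0.165 -0.159 -0.03 0.47; 0.085 -0.19 -0.183 -0.03 0.47; 0.085 -0.215 -0.207 -0.03 0.47")

```text
time: 0.87
eef_pos: [0.3638, 0.2963, 0.2864]
tcp_rot: [-0.0, 0.426, 0.905, 0.0]
force: [1.4, 0.1, 0.4]
finger_gap: 0.0851
finger_force: 0.0
```

The projected lid corners and knob centre (pink) fall on the case and knob in the scene view, to within about 1 px. The yellow line again points towards the camera.

```bash
python3 -c "
from h import *
go(.4815,.0148,.19,39.5)"
```

```text
t 0.8667 pos [0.3638 0.2963 0.2864] yaw 39.63 tilt [ 0.e+00  5.e-04 -1.e+00] gap 0.0851 ff 0.0 F [1.4 0.1 0.4] T [-0.01 -0.06 -0.  ] q [-0.93 -0.04  0.15  1.82  0.01  1.36 -0.09]
shift [-0.2919 -0.0889  0.0962] spin 0.002310383209917166
```

>>> carry_out(increments="0.085 -0.036 -0.011 0.005 0; 0.085 -0.073 -0.022 0.01 0; 0.085 -0.11 -0.033 0.02 0; 0.085 -0.146 -0.044 0.03 0; 0.085 -0.183 -0.055 0.045 0; 0.085 -0.22 -0.067 0.06 0; 0.085 -0.256 -0.078 0.078 0; 0.085 -0.292 -0.089 0.096 0.002")

```text
time: 1.53
eef_pos: [0.4816, 0.0147, 0.19]
tcp_rot: [0.0, 0.426, 0.905, 0.001]
force: [1.0, 0.3, -0.2]
finger_gap: 0.0852
finger_force: 0.0
```

>>> carry_out(increments="0.07 0 0 0 0; 0.065 0 0 0 0; 0.06 0 0 0 0")

```text
time: 1.78
eef_pos: [0.4811, 0.017, 0.1904]
tcp_rot: [-0.0, 0.426, 0.905, 0.0]
force: [-0.9, -0.0, -1.1]
finger_gap: 0.0601
finger_force: 0.0
```

```bash
python3 -c "
from h import *
go(.4815,.0148,.132,39.5)
p,d=camera('scene');cv2.imwrite('pics/s3.png',cv2.resize(p[130:270,205:345,::-1],None,fx=4,fy=4,interpolation=cv2.INTER_CUBIC))
M=Ro.from_quat(state()['tcp_rot'][[1,2,3,0]]).as_matrix();e=state()['eef_pos']
for k in(0,.02,.025): print(k,proj('scene',[e+M@[0,.03,k],e+M@[0,-.03,k]])-[205,130])
"
```

```text
t 1.7833 pos [0.4811 0.017  0.1904] yaw 39.53 tilt [-3.e-04  2.e-04 -1.e+00] gap 0.0601 ff 0.0 F [-0.9 -0.  -1.1] T [0.07 0.01 0.01] q [-0.62  0.05  0.51  1.94 -0.03  1.15  0.59]
shift [-0.002  -0.0011  0.0584] spin 0.0004627146660984849
0 [[71.79049964 68.48976363]
 [63.8821766  81.60356784]]
0.02 [[71.81248349 74.89087914]
 [63.99616708 88.13266028]]
0.025 [[71.81790039 76.46912122]
 [64.02424801 89.7414992 ]]
```

View pics/s3.png

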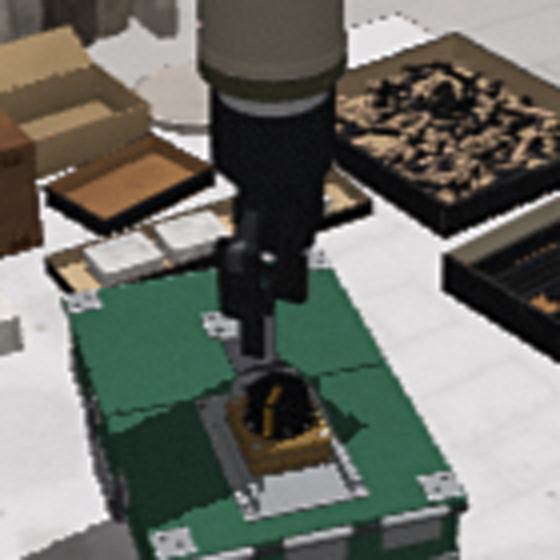

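The two fingers straddle the knob; the near tip, at about (255,358) in the crop, sits roughly 25 mm ahead of the TCP. Now to descend and settle.

>>> carry_out(increments="0.06 0 0 0.015 0; 0.06 0 0 0.03 0; 0.06 0 0 0.045 0; 0.06 0 0 0.053 0; 0.06 0 0 0.053 0; 0.06 0 0 0.053 0")

```text
time: 2.33
eef_pos: [0.4813, 0.0173, 0.1378]
tcp_rot: [0.0, 0.426, 0.905, 0.0]
force: [0.3, 0.0, 0.8]
finger_gap: 0.06
finger_force: 0.0
```

```bash
python3 -c "
from h import *
go(.4815,.0148,.137,39.5)"
```

```text
t 2.3333 pos [0.4813 0.0173 0.1378] yaw 39.61 tilt [ 2.e-04  2.e-04 -1.e+00] gap 0.06 ff 0.0 F [0.3 0.  0.8] T [-0.01  0.01  0.01] q [-0.61  0.12  0.51  2.   -0.07  1.04  0.63]
shift [-0.0021 -0.0014  0.0008] spin 0.001834693139435295
```

>>> carry_out(increments="0.06 -0.002 -0.0015 0 0; 0.06 -0.002 -0.0015 0 0; 0.05 -0.002 -0.0015 0 0; 0.045 -0.002 -0.0015 0 0; 0.03 -0.002 -0.0015 0 0; 0.03 -0.002 -0.0015 0 0; 0.03 -0.002 -0.0015 0 0; 0.03 -0.002 -0.0015 0 0")

```text
time: 3.0
eef_pos: [0.4814, 0.014, 0.1381]
tcp_rot: [0.0, 0.426, 0.905, 0.0]
force: [-4.2, -0.8, 9.3]
finger_gap: 0.0373
finger_force: 59.0
```

```bash
python3 -c "
from h import *
go(.4815,.0148,.137,39.5)"
```

```text
t 3.0 pos [0.4814 0.014  0.1381] yaw 39.52 tilt [ 3.e-04  4.e-04 -1.e+00] gap 0.0373 ff 59.0 F [-4.2 -0.8  9.3] T [-0.18  0.86 -0.  ] q [-0.6   0.12  0.51  2.   -0.07  1.04  0.63]
shift [0.0006 0.0006 0.0011] spin 0.0003692550953213747
```

>>> carry_out(increments="0.05 0 0 -0.0015 0; 0.05 0 0 -0.003 0; 0.03 0 0 -0.003 0; 0.03 0 0 -0.003 0; 0.03 0 0 -0.003 0; 0.03 0 0 -0.003 0; 0.03 0 0 -0.003 0")

```text
time: 3.58
eef_pos: [0.4815, 0.014, 0.1411]
tcp_rot: [0.0, 0.426, 0.905, 0.0]
force: [-4.6, -0.9, 10.7]
finger_gap: 0.0372
finger_force: 58.9
```

```bash
python3 -c "
from h import *
go(.4815,.0148,.137,39.5)"
```

```text
t 3.5833 pos [0.4815 0.014  0.1411] yaw 39.52 tilt [ 3.e-04  4.e-04 -1.e+00] gap 0.0372 ff 58.9 F [-4.6 -0.9 10.7] T [-0.21  0.79 -0.02] q [-0.6   0.12  0.51  1.99 -0.07  1.04  0.63]
shift [0.0006 0.0005 0.0041] spin 0.00038789570915787053
```

>>> carry_out(increments="0.03 0 0 -0.0005 0.1; 0.03 0 0 -0.001 0.2; 0.03 0 0 -0.001 0.3; 0.03 0 0 -0.001 0.4; 0.03 0 0 -0.001 0.5; 0.03 0 0 -0.001 0.6; 0.03 0 0 -0.001 0.628; 0.03 0 0 -0.001 0.628")

```text
time: 4.25
eef_pos: [0.4813, 0.0143, 0.1413]
tcp_rot: [-0.0, 0.685, 0.728, 0.0]
force: [-0.2, -0.3, -0.3]
finger_gap: 0.0367
finger_force: 60.4
```

```bash
python3 -c "
from h import *
go(.4815,.0148,.137,-104.5)"
```

```text
t 4.25 pos [0.4813 0.0143 0.1413] yaw 3.48 tilt [ 0.e+00  1.e-04 -1.e+00] gap 0.0367 ff 60.4 F [-0.2 -0.3 -0.3] T [-0.07 -0.06 -0.07] q [-0.65  0.12  0.56  2.   -0.07  1.05  0.01]
shift [0.0005 0.0002 0.0043] spin 1.8846263241792265
```

>>> carry_out(increments="0.03 0 0 0 0.11; 0.03 0 0 0 0.22; 0.03 0 0 0 0.33; 0.03 0 0 0 0.44; 0.03 0 0 0 0.55; 0.03 0 0 0 0.66; 0.03 0 0 0 0.77; 0.03 0 0 0 0.88")

```text
time: 4.92
eef_pos: [0.4814, 0.0141, 0.1413]
tcp_rot: [0.0, 0.931, 0.366, 0.0]
force: [0.6, -0.8, -0.3]
finger_gap: 0.0368
finger_force: 60.7
```

>>> carry_out(increments="0.03 0 0 0 0.11; 0.03 0 0 0 0.22; 0.03 0 0 0 0.33; 0.03 0 0 0 0.44; 0.03 0 0 0 0.55; 0.03 0 0 0 0.66; 0.03 0 0 0 0.7; 0.03 0 0 0 0.7")

```text
time: 5.58
eef_pos: [0.4814, 0.0137, 0.1413]
tcp_rot: [0.0, 1.0, 0.026, 0.0]
force: [0.2, -1.3, -1.3]
finger_gap: 0.037
finger_force: 60.9
```

```bash
python3 -c "
from h import *
go(.4815,.0148,.137,-104.5)
p,d=camera('scene');q,d=camera('top')
cv2.imwrite('pics/s4.png',np.hstack([cv2.resize(p[190:270,230:320,::-1],(540,480),interpolation=cv2.INTER_CUBIC),cv2.resize(q[205:265,265:295,::-1],(240,480),interpolation=cv2.INTER_CUBIC)]))"
```

```text
t 5.5833 pos [0.4814 0.0137 0.1413] yaw -87.01 tilt [ 2.e-04 -5.e-04 -1.e+00] gap 0.037 ff 60.9 F [ 0.2 -1.3 -1.3] T [-0.5 -0.2  0. ] q [-0.77  0.13  0.69  2.   -0.09  1.05 -1.55]
shift [ 0.0002 -0.0011  0.0043] spin 0.3052219315434126
```

View pics/s4.png

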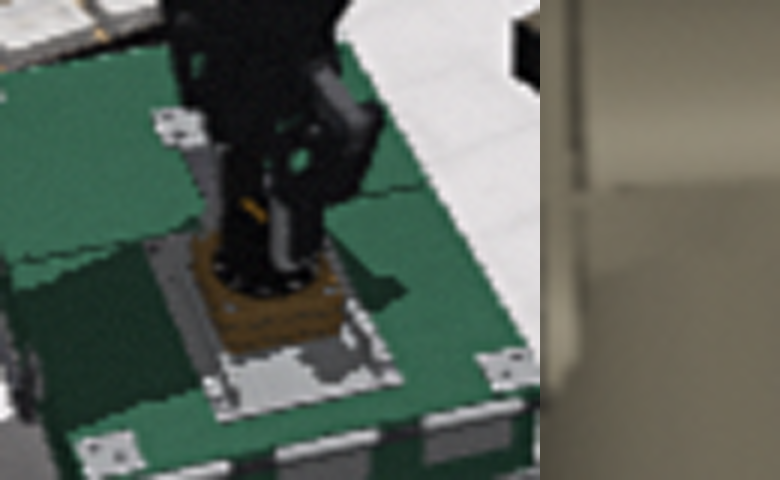

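The scene crop shows the knob held between the fingers, and the yellow line, at about (245–265, 200–218), has swung round with the dial. The last 0.305 rad remains.

>>> carry_out(increments="0.03 0 0 0 0.1; 0.03 0 0 0 0.2; 0.03 0 0 0 0.28; 0.03 0 0 0 0.305; 0.03 0 0 0 0.305; 0.03 0 0 0 0.305")

```text
time: 6.18
eef_pos: [0.4811, 0.014, 0.1413]
tcp_rot: [0.0, 0.992, -0.124, -0.0]
force: [-1.5, -1.6, 0.3]
finger_gap: 0.0367
finger_force: 61.0
```

```bash
python3 -c "
from h import *
go(.4815-.01*np.cos(np.radians(75.6)),.0140-.01*np.sin(np.radians(75.6)),.1413,-104.5)
p,d=camera('scene');hsv=cv2.cvtColor(p,cv2.COLOR_RGB2HSV)
m=cv2.inRange(hsv,(12,150,100),(30,255,255));m[:220]=0;m[232:]=0;m[:,:262]=0;m[:,285:]=0
ys,xs=np.nonzero(m);w=onz('scene',np.c_[xs,ys],.126);print(np.c_[xs,ys,w[:,:2].round(4)])"
```

```text
t 6.1833 pos [0.4811 0.014  0.1413] yaw -104.26 tilt [-6.e-04 -0.e+00 -1.e+00] gap 0.0367 ff 61.0 F [-1.5 -1.6  0.3] T [-0.62  0.31 -0.04] q [-0.79  0.13  0.72  2.   -0.1   1.05 -1.85]
shift [ 0.0004  0.0099 -0.    ] spin 0.004198007045904006Traceback (most recent call last):
  File "<string>", line 6, in <module>
    ys,xs=np.nonzero(m);w=onz('scene',np.c_[xs,ys],.126);print(np.c_[xs,ys,w[:,:2].round(4)])
                          ~~~^^^^^^^^^^^^^^^^^^^^^^^^^^^
  File "h.py", line 8, in onz
    o,d=ray(n,px); return o+d*((z-o[2])/d[:,2])[:,None]
        ~~~^^^^^^
  File "h.py", line 5, in ray
    u=cv2.undistortPoints(np.array(px,float).reshape(-1,1,2),K,c["D"])[:,0]
      ~~~~~~~~~~~~~~~~~~~^^^^^^^^^^^^^^^^^^^^^^^^^^^^^^^^^^^^^^^^^^^^^
cv2.error: OpenCV(4.12.0) /io/opencv/modules/calib3d/src/undistort.dispatch.cpp:347: error: (-215:Assertion failed) CV_IS_MAT(_src) && CV_IS_MAT(_dst) && (_src->rows == 1 || _src->cols == 1) && (_dst->rows == 1 || _dst->cols == 1) && _src->cols + _src->rows - 1 == _dst->rows + _dst->cols - 1 && (CV_MAT_TYPE(_src->type) == CV_32FC2 || CV_MAT_TYPE(_src->type) == CV_64FC2) && (CV_MAT_TYPE(_dst->type) == CV_32FC2 || CV_MAT_TYPE(_dst->type) == CV_64FC2) in function 'cvUndistortPointsInternal'
```

>>> carry_out(increments="0.03 0 0.001 0 0.004; 0.03 0 0.002 0 0.004; 0.03 0 0.003 0 0.004; 0.03 0 0.004 0 0.004; 0.03 0 0.005 0 0.004; 0.03 0 0.006 0 0.004; 0.03 0 0.007 0 0.004")

```text
time: 6.82
eef_pos: [0.4796, 0.0073, 0.1414]
tcp_rot: [-0.0, 0.992, -0.128, 0.0]
force: [1.2, 1.7, -0.8]
finger_gap: 0.0371
finger_force: 60.8
```

>>> carry_out(increments="0.03 0 0.001 0 0; 0.03 0 0.002 0 0; 0.03 0 0.003 0 0")

```text
time: 7.07
eef_pos: [0.4788, 0.0047, 0.1414]
tcp_rot: [-0.0, 0.992, -0.128, 0.0]
force: [1.2, 2.8, -1.7]
finger_gap: 0.0372
finger_force: 60.8
```

```bash
python3 -c "
from h import *
go(.4811,.014,.1413,-104.5)"
```

```text
t 7.0667 pos [0.4788 0.0047 0.1414] yaw -104.66 tilt [ 2.e-04  4.e-04 -1.e+00] gap 0.0372 ff 60.8 F [ 1.2  2.8 -1.7] T [ 0.71 -0.2   0.02] q [-0.78  0.12  0.72  2.01 -0.09  1.04 -1.84]
shift [-0.0002 -0.0096  0.0001] spin -0.002793859379992547
```

>>> carry_out(increments="0.03 0 0.001 0 0; 0.03 0 0.002 0 0; 0.03 0 0.002 0 0")

```text
time: 7.32
eef_pos: [0.4782, 0.0023, 0.1414]
tcp_rot: [-0.0, 0.992, -0.128, 0.0]
force: [0.9, 2.2, -1.5]
finger_gap: 0.0366
finger_force: 60.8
```

>>> carry_out(increments="0.03 0 0.001 0 0; 0.03 0 0.002 0 0; 0.03 0 0.002 0 0")

```text
time: 7.57
eef_pos: [0.4777, 0.0004, 0.1414]
tcp_rot: [-0.0, 0.992, -0.128, -0.0]
force: [1.2, 2.4, -1.5]
finger_gap: 0.0371
finger_force: 60.8
```

>>> carry_out(increments="0.03 0 0.001 0 0; 0.03 0 0.002 0 0; 0.03 0 0.003 0 0; 0.03 0 0.003 0 0")

```text
time: 7.9
eef_pos: [0.4769, -0.0026, 0.1414]
tcp_rot: [-0.0, 0.992, -0.128, -0.0]
force: [0.5, 2.2, -0.9]
finger_gap: 0.037
finger_force: 60.8
```

>>> carry_out(increments="0.03 0 0.001 0 0; 0.03 0 0.002 0 0; 0.03 0 0.003 0 0; 0.03 0 0.003 0 0")

```text
time: 8.23
eef_pos: [0.4762, -0.0055, 0.1414]
tcp_rot: [-0.0, 0.992, -0.128, -0.0]
force: [0.9, 1.9, -1.3]
finger_gap: 0.0368
finger_force: 60.8
```

```bash
python3 -c "
from h import *
go(.4811,.014,.1413,-104.5)
p,d=camera('scene')
cv2.imwrite('pics/s5.png',cv2.resize(p[195:265,230:320,::-1],(720,560),interpolation=cv2.INTER_CUBIC))"
```

```text
t 8.2333 pos [ 0.4762 -0.0055  0.1414] yaw -104.69 tilt [-0.e+00  1.e-04 -1.e+00] gap 0.0368 ff 60.8 F [ 0.9  1.9 -1.3] T [ 0.5  -0.19 -0.04] q [-0.77  0.11  0.73  2.01 -0.09  1.04 -1.82]
shift [-0.0002 -0.0201  0.0001] spin -0.0033484998118251674
```

View pics/s5.png

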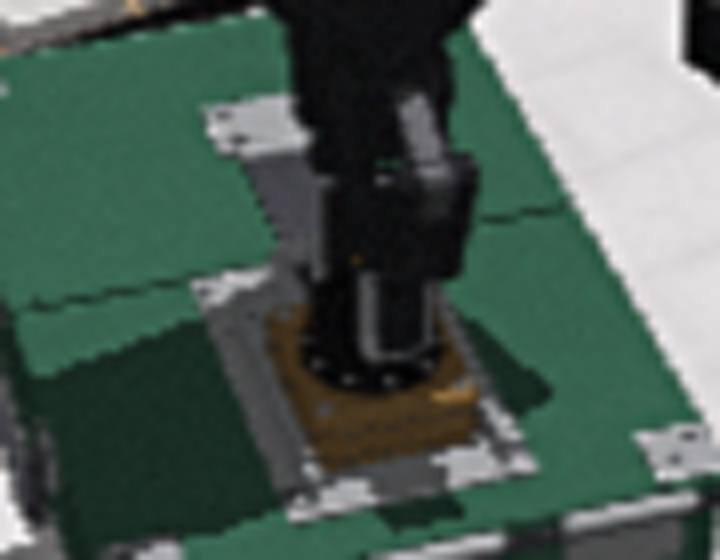

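The lock has slid back along the plate with the fingers, 20 mm at about 2 N. That is past the free play, so the shackle is opening; I'll pull on to the stop.

>>> carry_out(increments="0.03 0 0.001 0 0; 0.03 0 0.002 0 0; 0.03 0 0.003 0 0; 0.03 0 0.004 0 0; 0.03 0 0.005 0 0; 0.03 0 0.006 0 0")

```text
time: 8.78
eef_pos: [0.4747, -0.0111, 0.1414]
tcp_rot: [-0.0, 0.992, -0.128, -0.0]
force: [1.2, 4.1, -1.5]
finger_gap: 0.0372
finger_force: 60.8
```

>>> carry_out(increments="0.03 0 0.001 0 0; 0.03 0 0.002 0 0; 0.03 0 0.002 0 0")

```text
time: 9.03
eef_pos: [0.4742, -0.0132, 0.1414]
tcp_rot: [0.0, 0.992, -0.128, -0.0]
force: [1.8, 2.5, -1.7]
finger_gap: 0.0371
finger_force: 60.8
```

>>> carry_out(increments="0.03 0 0.001 0 0; 0.03 0 0.0015 0 0; 0.03 0 0.0015 0 0")

```text
time: 9.28
eef_pos: [0.4738, -0.0146, 0.1414]
tcp_rot: [-0.0, 0.992, -0.128, -0.0]
force: [0.4, 2.5, -0.8]
finger_gap: 0.0371
finger_force: 60.8
```

>>> carry_out(increments="0.03 0 0.001 0 0; 0.03 0 0.0015 0 0; 0.03 0 0.0015 0 0")

```text
time: 9.53
eef_pos: [0.4734, -0.016, 0.1413]
tcp_rot: [-0.0, 0.992, -0.128, -0.0]
force: [0.4, 3.4, -1.3]
finger_gap: 0.0372
finger_force: 60.8
```

>>> carry_out(increments="0.03 0 0.001 0 0; 0.03 0 0.0015 0 0; 0.03 0 0.0015 0 0")

```text
time: 9.78
eef_pos: [0.4731, -0.0172, 0.1414]
tcp_rot: [-0.0, 0.992, -0.128, 0.0]
force: [0.4, 3.9, -1.5]
finger_gap: 0.0371
finger_force: 60.8
```

>>> carry_out(increments="0.03 0 0.001 0 0; 0.03 0 0.0015 0 0; 0.03 0 0.0015 0 0")

```text
time: 10.03
eef_pos: [0.473, -0.0176, 0.1414]
tcp_rot: [-0.001, 0.992, -0.127, 0.0]
force: [3.1, 8.6, -2.6]
finger_gap: 0.0373
finger_force: 60.7
```

>>> carry_out(increments="0.03 0 0.0005 0 0; 0.03 0 0.001 0 0; 0.03 0 0.001 0 0")

```text
time: 10.28
eef_pos: [0.4729, -0.0179, 0.1414]
tcp_rot: [-0.001, 0.992, -0.127, 0.0]
force: [3.2, 11.1, -4.4]
finger_gap: 0.0368
finger_force: 60.7
```

```bash
python3 -c "
from h import *
go(.4811,.014,.1413,-104.5)"
```

```text
t 10.2833 pos [ 0.4729 -0.0179  0.1414] yaw -104.6 tilt [ 0.0011  0.0023 -1.    ] gap 0.0368 ff 60.7 F [ 3.2 11.1 -4.4] T [ 2.52 -0.82 -0.02] q [-0.75  0.1   0.74  2.02 -0.08  1.04 -1.8 ]
shift [-0.0001 -0.0329  0.0002] spin -0.0016654622371263805
```

>>> carry_out(increments="0.03 0 0.001 0 0; 0.03 0 0.002 0 0; 0.03 0 0.002 0 0")

```text
time: 10.53
eef_pos: [0.4727, -0.0184, 0.1415]
tcp_rot: [-0.002, 0.992, -0.126, 0.001]
force: [5.1, 15.6, -6.2]
finger_gap: 0.0369
finger_force: 60.7
```

```bash
python3 -c "
from h import *
go(.4811,.014,.1413,-104.5)"
```

```text
t 10.5333 pos [ 0.4727 -0.0184  0.1415] yaw -104.53 tilt [ 0.0019  0.004  -1.    ] gap 0.0369 ff 60.7 F [ 5.1 15.6 -6.2] T [ 3.82 -1.22 -0.04] q [-0.75  0.1   0.74  2.02 -0.08  1.04 -1.8 ]
shift [-0.     -0.0335  0.0003] spin -0.0005809427807896839
```

The shackle is at its stop after 33 mm, with 16 N and no further motion. Next I'll move forward about 39 mm so the post stands in the gap.

>>> carry_out(increments="0.03 0 -0.003 0 0; 0.03 0 -0.006 0 0; 0.03 0 -0.009 0 0; 0.03 0 -0.012 0 0; 0.03 0 -0.015 0 0; 0.03 0 -0.018 0 0; 0.03 0 -0.021 0 0; 0.03 0 -0.023 0 0")

```text
time: 11.2
eef_pos: [0.4778, 0.0009, 0.1413]
tcp_rot: [0.0, 0.992, -0.128, -0.0]
force: [0.3, -2.1, -0.4]
finger_gap: 0.037
finger_force: 61.5
```

>>> carry_out(increments="0.03 0 -0.003 0 0; 0.03 0 -0.006 0 0; 0.03 0 -0.009 0 0; 0.03 0 -0.012 0 0; 0.03 0 -0.014 0 0; 0.03 0 -0.014 0 0")

```text
time: 11.7
eef_pos: [0.4815, 0.0149, 0.1413]
tcp_rot: [-0.0, 0.992, -0.127, 0.0]
force: [0.1, 0.3, -1.7]
finger_gap: 0.0371
finger_force: 61.5
```

```bash
python3 -c "
from h import *
go(.4826,.0198,.1413,-104.5)"
```

```text
t 11.7 pos [0.4815 0.0149 0.1413] yaw -104.64 tilt [ 2.e-04  4.e-04 -1.e+00] gap 0.0371 ff 61.5 F [ 0.1  0.3 -1.7] T [ 0.16  0.05 -0.01] q [-0.79  0.13  0.72  2.   -0.1   1.05 -1.86]
shift [-0.0001 -0.0051  0.    ] spin -0.0023872719412922905
```

>>> carry_out(increments="0.03 0 -0.002 0 0; 0.03 0 -0.004 0 0; 0.03 0 -0.005 0 0; 0.03 0 -0.005 0 0")

```text
time: 12.03
eef_pos: [0.4826, 0.0193, 0.1414]
tcp_rot: [-0.0, 0.992, -0.128, 0.0]
force: [-0.2, 0.2, -2.4]
finger_gap: 0.0367
finger_force: 61.4
```

>>> carry_out(increments="0.03 0 0 -0.002 0; 0.03 0 0 -0.004 0; 0.03 0 0 -0.006 0; 0.03 0 0 -0.006 0")

```text
time: 12.37
eef_pos: [0.4826, 0.0197, 0.1473]
tcp_rot: [-0.0, 0.992, -0.127, 0.0]
force: [2.0, 3.4, -9.3]
finger_gap: 0.0367
finger_force: 62.8
```

```bash
python3 -c "
from h import *
go(.4826,.0198,.1473,-104.5)"
```

```text
t 12.3667 pos [0.4826 0.0197 0.1473] yaw -104.65 tilt [ 3.e-04  8.e-04 -1.e+00] gap 0.0367 ff 62.8 F [ 2.   3.4 -9.3] T [ 0.74 -0.45 -0.03] q [-0.8   0.12  0.71  1.99 -0.09  1.06 -1.87]
shift [-0.     -0.0001 -0.    ] spin -0.00253638905598752
```

```bash
cat >> h.py <<'E'
def brass():
    X,c,px=cloud("scene");hsv=cv2.cvtColor(c.reshape(1,-1,3),cv2.COLOR_RGB2HSV)[0]
    m=(hsv[:,0]>8)&(hsv[:,0]<28)&(hsv[:,1]>90)&(abs(X[:,0]-.48)<.06)&(abs(X[:,1]-.01)<.06)&(X[:,2]<.3)
    a=np.radians(75.6);L=np.c_[(X[m,:2]-[.4826,.0198])@np.array([[np.cos(a),-np.sin(a)],[np.sin(a),np.cos(a)]]),X[m,2]]
    return L,px[m]
E
python3 -c "
from h import *
L,p=brass();t=L[L[:,2]>np.percentile(L[:,2],50)]
print(len(L),L.min(0),L.max(0))
for i in np.argsort(L[:,2])[::-6][:22]: print((L[i]*1000).round(1),p[i])
"
```

```text
237 [-0.03370458 -0.02981023  0.08425789] [0.02756983 0.03018393 0.16948662]
[-30.2  14.3 169.5] [271 219]
[ -3.2  26.  110.3] [264 232]
[-26.6   3.3 109.6] [275 236]
[-23.9 -16.5 109.3] [282 234]
[-28.7  19.9 108.7] [269 238]
[  6.9  23.2 108.6] [264 230]
[-33.7 -10.7 108.4] [281 237]
[ 19.6  19.6 108.2] [264 227]
[ 18.1  28.2 108. ] [261 228]
[-25.1 -13.4 107.6] [281 235]
[ 21.5  21.8 107.4] [263 227]
[ -8.   24.7 107. ] [265 234]
[-17.2  22.  106.9] [267 236]
[ 17.4  20.2 106.7] [264 228]
[  8.2 -24.  106.5] [281 227]
[-29.    9.4 106.3] [273 238]
[ -8.8 -24.1 105.9] [283 231]
[ 19.4  22.4 105.7] [263 228]
[-31.   -0.8 105.4] [277 238]
[-32.2 -19.3 105.1] [284 237]
[-27.1  22.2 104.7] [268 239]
[ 14.7  29.3 104.1] [261 230]
```

>>> carry_out(increments="0.03 0 0 -0.002 0; 0.03 0 0 -0.004 0; 0.03 0 0 -0.004 0; 0.03 0 0 -0.004 0")

```text
time: 12.75
eef_pos: [0.483, 0.0194, 0.152]
tcp_rot: [-0.001, 0.992, -0.128, 0.0]
force: [-0.9, 3.5, -0.5]
finger_gap: 0.0372
finger_force: 63.8
```

```bash
python3 -c "
from h import *
go(.4826,.0198,.1473,-104.5)
L,p=brass();m=(L[:,2]>.104)&(L[:,2]<.125)&(L[:,0]>-.029);t=L[m]
print(len(t));A=np.c_[t[:,:2],np.ones(len(t))];print(np.linalg.lstsq(A,t[:,2],rcond=None)[0],np.median(t[t[:,0]<-.015][:,2]),np.median(t[t[:,0]>.008][:,2]))"
```

```text
t 12.75 pos [0.483  0.0194 0.152 ] yaw -104.66 tilt [ 9.0e-04  1.1e-03 -1.0e+00] gap 0.0372 ff 63.8 F [-0.9  3.5 -0.5] T [0.96 0.08 0.13] q [-0.8   0.11  0.71  1.99 -0.09  1.07 -1.88]
shift [-0.0005 -0.0003  0.0047] spin -0.0028326375480096644
110
[ 0.03427979 -0.04075497  0.11199942] 0.11149821589755626 0.11281521795029525
```

>>> carry_out(increments="0.03 0 0 0 0; 0.03 0 0 0 0; 0.03 0 0 0 0")

```text
time: 13.05
eef_pos: [0.4829, 0.0192, 0.1517]
tcp_rot: [-0.0, 0.992, -0.128, 0.0]
force: [-0.7, 4.5, 1.8]
finger_gap: 0.0371
finger_force: 64.0
```

```bash
python3 -c "
from h import *
go(.4826,.0198,.1473,-104.5)
p,d=camera('scene')
cv2.imwrite('pics/s6.png',cv2.resize(p[195:265,230:320,::-1],(720,560),interpolation=cv2.INTER_CUBIC))"
```

```text
t 13.05 pos [0.4829 0.0192 0.1517] yaw -104.67 tilt [ 6.e-04  6.e-04 -1.e+00] gap 0.0371 ff 64.0 F [-0.7  4.5  1.8] T [1.24 0.01 0.13] q [-0.8   0.12  0.71  1.99 -0.09  1.07 -1.88]
shift [-0.0004 -0.0005  0.0044] spin -0.0030516973363226008
```

View pics/s6.png

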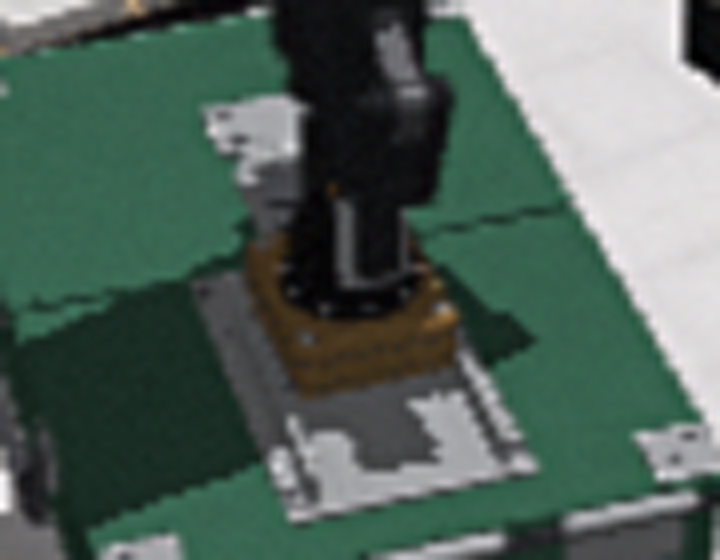

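The lock is level and about 10 mm up. The force on the tool, along the lock's +x and upward, suggests the leg tip is rubbing the staple bar, so I'll ease forward.

>>> carry_out(increments="0.03 0 -0.001 0 0; 0.03 0 -0.002 0 0; 0.03 0 -0.003 0 0; 0.03 0 -0.003 0 0; 0.03 0 -0.003 0 0")

```text
time: 13.52
eef_pos: [0.483, 0.0213, 0.1509]
tcp_rot: [0.001, 0.992, -0.128, -0.0]
force: [-0.3, -0.7, -4.7]
finger_gap: 0.0366
finger_force: 63.3
```

```bash
python3 -c "
from h import *
go(.4826,.0198,.1473,-104.5)"
```

```text
t 13.5167 pos [0.483  0.0213 0.1509] yaw -104.7 tilt [-9.e-04 -9.e-04 -1.e+00] gap 0.0366 ff 63.3 F [-0.3 -0.7 -4.7] T [-0.04 -0.05  0.02] q [-0.8   0.12  0.71  1.99 -0.09  1.07 -1.88]
shift [0.     0.0015 0.0036] spin -0.0035466004871946843
```

>>> carry_out(increments="0.03 0 0 -0.002 0; 0.03 0 0 -0.004 0; 0.03 0 0 -0.006 0; 0.03 0 0 -0.007 0; 0.03 0 0 -0.007 0; 0.03 0 0 -0.007 0")

```text
time: 14.02
eef_pos: [0.4834, 0.0219, 0.1584]
tcp_rot: [-0.0, 0.992, -0.128, 0.0]
force: [0.5, -0.6, -4.9]
finger_gap: 0.0366
finger_force: 63.3
```

```bash
python3 -c "
from h import *
go(.4826,.0198,.1473,-104.5)"
```

```text
t 14.0167 pos [0.4834 0.0219 0.1584] yaw -104.68 tilt [ 2.e-04  2.e-04 -1.e+00] gap 0.0366 ff 63.3 F [ 0.5 -0.6 -4.9] T [-0.06  0.05  0.06] q [-0.81  0.11  0.71  1.98 -0.08  1.08 -1.89]
shift [-0.0002  0.0022  0.0111] spin -0.0030923556712560973
```

Free: only the lock's weight remains. Lifting clear.

>>> carry_out(increments="0.03 0 0 -0.004 0; 0.03 0 0 -0.01 0; 0.03 0 0 -0.017 0; 0.03 0 0 -0.025 0; 0.03 0 0 -0.035 0; 0.03 0 0 -0.046 0; 0.03 0 0 -0.057 0; 0.03 0 0 -0.068 0")

```text
time: 14.68
eef_pos: [0.4835, 0.0218, 0.2278]
tcp_rot: [-0.0, 0.992, -0.128, 0.0]
force: [-0.2, 0.6, -5.2]
finger_gap: 0.0369
finger_force: 63.3
```

>>> carry_out(increments="0.03 0 0 -0.01 0; 0.03 0 0 -0.02 0; 0.03 0 0 -0.028 0; 0.03 0 0 -0.034 0; 0.03 0 0 -0.038 0; 0.03 0 0 -0.04 0; 0.03 0 0 -0.04 0; 0.03 0 0 -0.04 0")

```text
time: 15.35
eef_pos: [0.4832, 0.0218, 0.266]
tcp_rot: [0.0, 0.992, -0.128, -0.0]
force: [0.2, 0.0, -5.1]
finger_gap: 0.037
finger_force: 63.3
```

```bash
python3 -c "
from h import *
go(.4826,.0198,.1473,-104.5)
p,d=camera('scene')
cv2.imwrite('pics/s7.png',cv2.resize(p[145:255,210:350,::-1],(700,550),interpolation=cv2.INTER_CUBIC))"
```

```text
t 15.35 pos [0.4832 0.0218 0.266 ] yaw -104.68 tilt [-5.e-04 -1.e-04 -1.e+00] gap 0.037 ff 63.3 F [ 0.2  0.  -5.1] T [-0.04 -0.01 -0.01] q [-0.84 -0.02  0.7   1.84  0.01  1.32 -1.97]
shift [-0.      0.0021  0.1187] spin -0.0031511620874709045
```

View pics/s7.png

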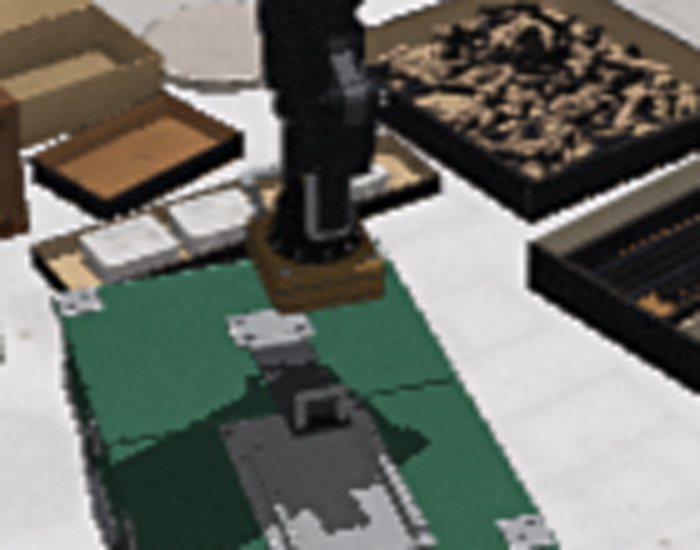

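The lock is held level at about (320,265), well above the lid. The staple at (320,410) is empty, which it can only be with the shackle open.

```bash
python3 -c "
from rig import *
print(hand_in())"
```

```text
the job is handed in; nothing more can be done
None
```

The lock was opened and slipped off the staple, and I handed the job in with the arm holding it level and still about 12 cm above the hasp plate. The verdict isn't shown to me, and the open shackle was out of camera view at the end, so I'm inferring it stayed open from the 33 mm pull to its stop and the clean lift-off.

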